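# Put the mixed-up thread spools back with their bobbins

## Robot

A 6-joint arm with a two-finger parallel gripper is mounted at the origin on a cart in front of the work surface, level with it; the furniture and walls round the work are solid. World frame = base frame: x ahead of the robot, y to its left, z up, the work surface at z = 0. Lengths are in m, angles in degrees, forces in N, time in s.
With the tool pointing down it reaches from about 0.375 to 0.9 m from the base axis. Payload 3.1 kg.
Tool frame: the origin (TCP) lies at the very end of the fingers, on their centre line; the grasp point (between the pads) lies 19 mm behind it; z points along the fingers, y is the line along which they close (so a half turn about z gives the same grasp; the last joint's range is limited). The gripper opens to 87 mm and grips with 3 to 60 N. Pads are 19 mm wide; open, the fingers measure 117 mm over their backs; the gripper's body (75 mm by 190 mm) begins 51 mm behind the grasp point.
Start: joints at [61.736, 30.224, 82.088, -0, 67.689, -10.227], TCP at [0.193, 0.594, 0.223] pointing down, gripper open.
Joint ranges: [-176.69, 176.69], [-43.24, 126.21], [12.49, 139.97], [-82, 262], [0, 151.66], [-163.58, 163.58]. Speed limits (degrees/s): [159.86, 159.86, 180, 180, 180, 180].

## Interface

Orientations are given as a 3x3 rotation matrix whose columns are the frame's x, y, z axes.
In Python, from rig import bot gives the robot as it stands.
- The arm moves only by the tool move_arm, never from a script. Its argument "increments" is a list of rows, each an object with "xyz": the shift along the tool's x, y, z in mm, a list of three; "roll": the turn about the tool's z in rad; "grip": the opening in per cent of the stroke, from 0 (shut) to 100 (fully open). A call has 1 to 5 rows; each row shifts and turns the commanded pose from where the row before left it, along the tool's axes as they then stand; what a row does not reach is not made up. A row lasts 1/12 s, in which the tool goes at most 41.7 mm and 7.16 degrees, less where a joint would pass 70% of its speed; a pose out of reach is approached as far as the arm can. A call is refused whole if a number of a shift passes 41.7 or a number of a turn 0.125, either way. A call with a gripper value outside its range is refused whole. The fingers move at their own pace and stop on an object; the grip force is fixed at half the most. Time passes only in rows, so rows that do not move let the fingers close. It gives the time, the measured TCP pose, the force, the opening and the grip force at its end, in the units of the state.
- bot.read_state(): the state, without advancing time (a new reading comes with each control period).
- bot.capture(name): name is "side" or "top" or "wrist"; returns (picture, depth): 400x640x3 uint8, red, green, blue; 400x640 float32, m along the optical axis (not along the pixel's ray), 0 where there is no reading.
- bot.camera_model(name): a dict with "intrinsics" (3x3 intrinsics, pixels), "rvec" (rotation vector, rad) and "tvec" (3), from world to camera coordinates, as OpenCV has them; the wrist camera has in their place "tool_from_camera" (4x4, takes a point from camera to tool coordinates, whose origin is the TCP and whose axes are the flange's). Camera axes: x right, y down, z forward; pixel columns grow to the right and rows downward; lengths in m; the calibration is good to about 2 mm. A picture is of the moment at which its call begins: read the wrist's pose just before it. camera_model takes no time and is no camera call.
- bot.hand_in(): hands the job in; it is judged then, once.
Trained networks look in the newest picture that a camera, given by its name, has taken for a name from the list of things; names that differ only in an ending like _2 or _b are one class to them, and where a whole thing is asked for, a point or a joint stands for the part that bears it (a point fixed in the world has none). Each returns a list of dicts, best first, with "conf" (0 to 1); they miss things now and then, are a little off and sometimes report something else, mostly with a low value. They report only what shows in the picture. A call takes as long as a camera call.
- bot.spot_in(label, camera): "at" ([x, y, z] in m, in the coordinates of the camera as it stood for that picture, good to about 4 mm: the middle of the surface that is visible of it).
- bot.trace(label, camera): "mask" (400x640 bool, what is visible of it).
The state is a dict: "time_s": time; "joint_positions": joint angles; "qvel": joint speeds; "tau": joint torques, N m; "position": TCP position; "tcp_rot": TCP orientation; "force": force on the tool from outside, world axes, zero at the start; "moment": the same for the moment, N m; "opening": opening from 0.0 (shut) to 1.0 (fully open); "grasp_force": force on a finger pad.
Only numpy, scipy, OpenCV 4.12 (cv2) and the standard library are available. Lean on these libraries where they do the work, as an engineer would, in place of code of your own. Each camera call takes 0.05 s, during which the arm holds its last target. There are 200 camera calls.

## Task

The red, blue and cream thread spools lie in one another's cradles. Use the spare cradle to shift them about, so that each spool ends up lying in the middle of the cradle that carries the bobbin and tile of its own colour (white goes with cream), settled between the two ribs so that it cannot roll. Leave the pin dish and the thimble where they are.

Things in the scene. Friction and masses are not known exactly. Their poses are not given: they have to be found in the camera images.
- red_spool_mid (a point): centre of the loose spool of red thread with white end flanges, a cylinder 30 mm in diameter and 52 mm long, 30 g, lying on its side. z runs along the spool's axis; the flat ends are 26 mm either way along z. It starts in a cradle that is not its own and can be gripped from above across its flat ends.
- blue_spool_mid (a point): centre of the loose spool of dark blue thread with white end flanges, a cylinder 30 mm in diameter and 52 mm long, 30 g, lying on its side. z runs along the spool's axis; the flat ends are 26 mm either way along z. It starts in a cradle that is not its own and can be gripped from above across its flat ends.
- cream_spool_mid (a point): centre of the loose spool of cream thread with pale wooden end flanges, a cylinder 29 mm in diameter and 46 mm long, 30 g, lying on its side. z runs along the spool's axis; the flat ends are 23 mm either way along z. It starts in a cradle that is not its own and can be gripped from above across its flat ends.
- red_seat (a point): seat of the fixed wooden cradle that carries a red bobbin on a red square tile: where a seated spool's centre lies, 31.5 mm above the table. Seated spool's axis along y (either way), z up. Two ribs along y at x = +-11 mm, tops 20 mm above the table; they end at y = +-16 mm, so spools overhang. Base 12 mm thick, to x = 22 mm; bobbin shelf x = -67 to -17, y = +-22 mm; fixed bobbin at x = -44 mm, top at 26 mm.
- blue_seat (a point): seat of the fixed wooden cradle that carries a light blue bobbin on a blue square tile: where a seated spool's centre lies, 31.5 mm above the table. Seated spool's axis along y (either way), z up. Two ribs along y at x = +-11 mm, tops 20 mm above the table; they end at y = +-16 mm, so spools overhang. Base 12 mm thick, to x = 22 mm; bobbin shelf x = -67 to -17, y = +-22 mm; fixed bobbin at x = -44 mm, top at 26 mm.
- cream_seat (a point): seat of the fixed wooden cradle that carries a white bobbin on a white square tile: where a seated spool's centre lies, 31.5 mm above the table. Seated spool's axis along y (either way), z up. Two ribs along y at x = +-11 mm, tops 20 mm above the table; they end at y = +-16 mm, so spools overhang. Base 12 mm thick, to x = 22 mm; bobbin shelf x = -67 to -17, y = +-22 mm; fixed bobbin at x = -44 mm, top at 26 mm.
- spare_seat (a point): seat of the spare fixed wooden cradle, empty at the start, without bobbin or tile: where a seated spool's centre lies, 31.5 mm above the table. Seated spool's axis along y (either way), z up. Two ribs along y at x = +-11 mm, tops 20 mm above the table; they end at y = +-16 mm, so spools overhang. Base 12 mm thick, x = +-22 mm.
- dish: bystander: round purple pin dish, 68 mm across, 12 mm high, loose; origin at the centre of its underside
- silver_thimble: bystander: silver-grey thimble, 19 mm across, 24 mm high, standing loose; origin at the centre of its underside

How it is judged:
By the outcome, as a careful person would: the job done as asked, in the order asked, and still so for the second after the job is handed in, with the robot touching nothing.
It also fails if it takes over 88 s, if anything falls off the work surface, if the arm or the gripper's body presses on something with over 40 N, if the wrist force passes 120 N, or if a joint passes its speed limit or range.

## Working session

There is one attempt and no reset: what is moved stays moved. The work goes in short steps, Python scripts to look and compute and a tool call to move; the robot and the scene stay as the last step left them, time stands still between calls to the robot, and variables do not carry over. Pictures are saved under pics/ and viewed, at most 14 in all, crops included, and the job is handed in when it is done.

Besides the shell and the picture viewer there is one more tool, called after ">>>" as name([rows], argument=value, ...), one row to a line, values as JSON. move_arm: Moves the arm, as the interface text tells. Its arguments: {"type":"object","properties":{"increments":{"type":"array"}},"required":["increments"]}

```bash
mkdir -p pics; ls; python3 - <<'E'
from rig import bot
import cv2,numpy as np
s=bot.read_state();print(s['time_s'],s['position'],s['tcp_rot'],s['opening'])
for c in("top","side"):
    p,d=bot.capture(c);cv2.imwrite(f"pics/{c}0.png",p[:,:,::-1]);m=bot.camera_model(c);print(c,m,(d>0).mean())
print(bot.camera_model("wrist"))
E
```

```text
pics
0.0 [0.19311349 0.5936428  0.22155612] [[-9.50861533e-01  3.09614707e-01 -1.03819912e-03]
 [ 3.09616202e-01  9.50859655e-01 -1.92986019e-03]
 [ 3.89668555e-04 -2.15647309e-03 -9.99997599e-01]] 0.9973859741068779
top {'intrinsics': array([[450.25939236,   0.        , 320.75440877],
       [  0.        , 450.25939236, 196.17438582],
       [  0.        ,   0.        ,   1.        ]]), 'rvec': array([ 2.21727106, -2.20992838,  0.09233788]), 'tvec': array([-0.00454313,  0.56414944,  1.06223888])} 0.996015625
side {'intrinsics': array([[431.21500279,   0.        , 322.77654341],
       [  0.        , 431.21500279, 197.51193308],
       [  0.        ,   0.        ,   1.        ]]), 'rvec': array([ 1.97933188, -0.57835243,  0.35652276]), 'tvec': array([-0.46250643,  0.17054283,  0.60347337])} 0.99560546875
{'intrinsics': array([[302.77478217,   0.        , 318.43631727],
       [  0.        , 302.77478217, 203.27453702],
       [  0.        ,   0.        ,   1.        ]]), 'tool_from_camera': array([[ 8.09299587e-04, -9.52536154e-01, -3.04424409e-01,
         8.41888787e-02],
       [ 9.99999661e-01,  7.24560551e-04,  3.91326022e-04,
         1.49517451e-04],
       [-1.52178266e-04, -3.04424623e-01,  9.52536417e-01,
        -1.62624775e-01],
       [ 0.00000000e+00,  0.00000000e+00,  0.00000000e+00,
         1.00000000e+00]])}
```

View pics/top0.png

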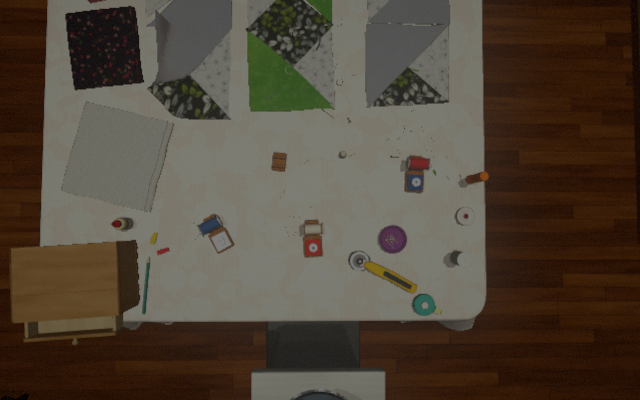

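View pics/side0.png

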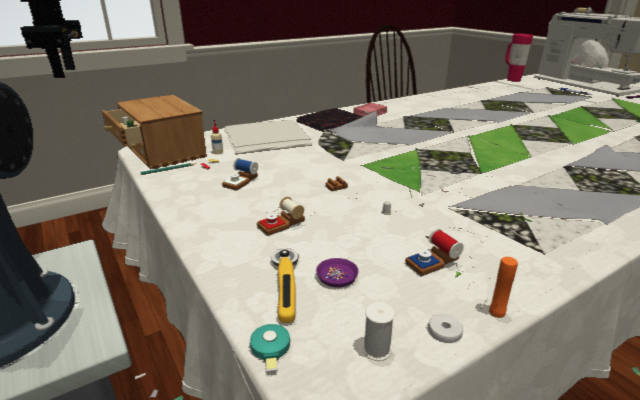

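The top view shows red spool (419,163) in the blue-tile cradle, blue spool (210,224) in the white-tile cradle, cream spool (313,229) in the red-tile cradle, spare cradle (279,161), dish (392,239) and thimble (343,154).

```bash
cat > h.py <<'E'
from rig import bot
import cv2,numpy as np
def cam(c,s=None):
    m=bot.camera_model(c);K=m['intrinsics']
    if c=='wrist':
        T=np.eye(4);T[:3,:3]=s['tcp_rot'];T[:3,3]=s['position'];T=T@m['tool_from_camera']
    else:
        T=np.eye(4);T[:3,:3]=cv2.Rodrigues(m['rvec'])[0];T[:3,3]=m['tvec'];T=np.linalg.inv(T)
    return K,T
def cloud(d,K,T):
    v,u=np.mgrid[:d.shape[0],:d.shape[1]]
    P=np.stack([(u-K[0,2])/K[0,0]*d,(v-K[1,2])/K[1,1]*d,d,np.ones_like(d)],-1)
    return (P@T.T)[...,:3]
def proj(p,K,T):
    q=np.linalg.inv(T)@np.r_[p,1];q=K@q[:3];return q[:2]/q[2]
E
python3 - <<'E'
from h import *
K,T=cam('top')
p,d=bot.capture('top');W=cloud(d,K,T);print('cam',T[:3,3])
np.set_printoptions(precision=4,suppress=True)
for n in['red_spool_mid','blue_spool_mid','cream_spool_mid','dish','silver_thimble']:
    for r in bot.trace(n,'top')[:2]:
        m=r['mask'];q=W[m];v,u=np.nonzero(m)
        print(n,round(r['conf'],2),m.sum(),u.mean(),v.mean(),np.median(q,0),q[:,2].max())
for n in['red_seat','blue_seat','cream_seat','spare_seat']:
    for r in bot.spot_in(n,'top')[:2]: print(n,round(r['conf'],2),(T@np.r_[r['at'],1])[:3])
# cradle regions by height
for n,(u,v) in dict(blue=(414,174),cream=(215,234),red=(313,238),spare=(279,161)).items():
    w=W[v-28:v+29,u-28:u+29].reshape(-1,3);c=p[v-28:v+29,u-28:u+29].reshape(-1,3)
    k=w[:,2]>.007;q=w[k];(cx,cy),(a,b),an=cv2.minAreaRect((q[:,:2]*1000).astype(np.float32));print(n,k.sum(),cx,cy,a,b,an)
E
```

```text
cam [0.51185972 0.03469064 1.087857  ]
red_spool_mid 0.53 271 417.8450184501845 163.46125461254613 [ 0.6413 -0.2294  0.0429] 1.0878570027083903
blue_spool_mid 0.71 273 209.34798534798534 225.4065934065934 [0.4953 0.2539 0.0423] 1.0878570027083903
cream_spool_mid 0.18 499 218.96593186372746 237.70541082164328 [0.4626 0.2364 0.0134] 1.0878570027083903
dish 0.56 635 392.01259842519687 239.21889763779527 [ 0.4619 -0.175   0.0056] 1.0878570027083903
dish 0.34 173 311.67630057803467 229.19653179190752 [0.4865 0.0207 0.0407] 0.04686572720125781
red_seat 0.55 [0.4546 0.0177 0.0139]
blue_seat 0.88 [ 0.6086 -0.2251  0.0153]
cream_seat 0.97 [0.4623 0.2371 0.0147]
cream_seat 0.48 [ 0.6411 -0.2337  0.0493]
spare_seat 0.62 [0.645  0.0986 0.011 ]
blue 728 601.005859375 -107.98826599121094 111.23937225341797 317.55792236328125 12.692059516906738
cream 761 500.27740478515625 183.28570556640625 89.98722839355469 284.1845703125 22.027366638183594
red 678 468.6689147949219 17.636484146118164 98.81378936767578 50.27760696411133 7.58695125579834
spare 257 586.8392333984375 84.14686584472656 172.8450927734375 48.94841766357422 17.596988677978516
```

>>> move_arm([
  {"xyz":[-20,-14,0],"roll":0,"grip":100},
  {"xyz":[-31,-22,0],"roll":0,"grip":100},
  {"xyz":[-31,-22,0],"roll":0,"grip":100},
  {"xyz":[-31,-22,0],"roll":0,"grip":100},
  {"xyz":[-31,-22,0],"roll":0,"grip":100},
])

```text
time_s: 1.02
position: [0.2994, 0.4515, 0.2227]
tcp_rot: [[-0.951, 0.309, 0.0], [0.309, 0.951, 0.0], [-0.0, 0.0, -1.0]]
force: [0.5, 0.0, 0.6]
opening: 0.999
grasp_force: 0.0
```

>>> move_arm([
  {"xyz":[-31,-22,0],"roll":0,"grip":100},
  {"xyz":[-31,-22,0],"roll":0,"grip":100},
  {"xyz":[-31,-22,0],"roll":0,"grip":100},
  {"xyz":[-31,-22,0],"roll":0,"grip":100},
  {"xyz":[-31,-22,0],"roll":0,"grip":100},
])

```text
time_s: 1.43
position: [0.4131, 0.2986, 0.2229]
tcp_rot: [[-0.951, 0.31, 0.001], [0.31, 0.951, 0.0], [-0.001, 0.001, -1.0]]
force: [1.2, 1.1, -0.1]
opening: 0.998
grasp_force: 0.0
```

>>> move_arm([
  {"xyz":[-31,-22,0],"roll":0,"grip":100},
  {"xyz":[-10,-8,0],"roll":0,"grip":100},
  {"xyz":[0,0,0],"roll":0,"grip":100},
  {"xyz":[0,0,0],"roll":0,"grip":100},
])

```text
time_s: 1.77
position: [0.4419, 0.2586, 0.2226]
tcp_rot: [[-0.95, 0.312, -0.001], [0.312, 0.95, 0.001], [0.001, 0.0, -1.0]]
force: [0.0, 0.1, 0.1]
opening: 1.0
grasp_force: 0.0
```

```bash
cat > look.py <<'E'
import sys
from h import *
s=bot.read_state();p,d=bot.capture('wrist');n=sys.argv[1]
np.savez(f'{n}.npz',p=p,d=d,pos=s['position'],R=s['tcp_rot'])
cv2.imwrite(f'pics/{n}.png',p[:,:,::-1])
print(s['time_s'],s['position'],s['qvel'].__abs__().max() if hasattr(s['qvel'],'__abs__') else '',s['joint_positions'])
E
python3 look.py w1
```

```text
1.7667 [0.44188765 0.25862043 0.22256954] 2.349093092684838 [ 1.77917995e+01  2.15559839e+01  9.81160018e+01  4.93545877e-02
  6.03494568e+01 -5.40654162e+01]
```

View pics/w1.png

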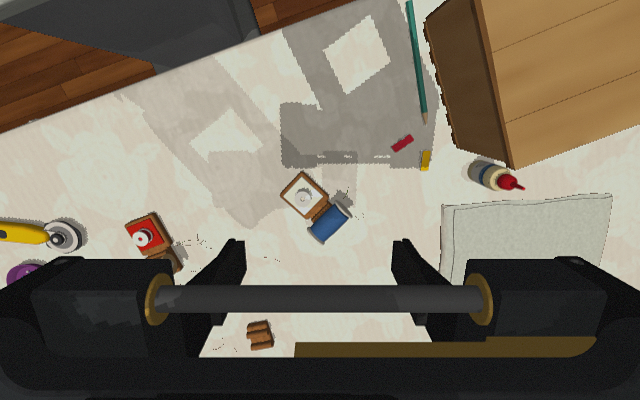

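The wrist view shows the blue spool (328,224) in the white-tile cradle (305,195), the red cradle (150,240), and the spare between the fingers (260,335).

```bash
cat > fit.py <<'E'
from h import *
np.set_printoptions(precision=1,suppress=True)
def load(n):
    f=np.load(f'{n}.npz');s=dict(position=f['pos'],tcp_rot=f['R']);K,T=cam('wrist',s)
    d=f['d'];W=cloud(d,K,T)*1000;W[d<.05]=np.nan;return f['p'],W,K,T,s
def rect(q):
    (cx,cy),(a,b),an=cv2.minAreaRect(np.ascontiguousarray(q[:,:2],np.float32))
    return np.array([cx,cy,a,b,an])
def near(W,c,r):
    return np.hypot(W[...,0]-c[0],W[...,1]-c[1])<r
def clean(W,m):
    m=cv2.morphologyEx(m.astype(np.uint8),cv2.MORPH_OPEN,np.ones((3,3)))
    n,l,st,_=cv2.connectedComponentsWithStats(m)
    return W[l==1+np.argmax(st[1:,4])] if n>1 else W[:0].reshape(-1,3)
def spool(W,c,r=45,lo=34):
    q=clean(W,near(W,c,r)&(W[...,2]>lo)&(W[...,2]<60))
    R=rect(q);return len(q),R,np.median(q,0),np.percentile(q[:,2],98)
def base(W,c,r=75,lo=7,hi=30):
    q=clean(W,near(W,c,r)&(W[...,2]>lo)&(W[...,2]<hi))
    return len(q),rect(q),np.median(q,0)
E
python3 - <<'E'
from fit import *
p,W,K,T,s=load('w1')
t=W[near(W,(480,160),30)];print('table z',np.nanmedian(t[:,2]))
print('blue spool',spool(W,(495,254)))
for lo in(6,9):print('cream base',base(W,(475,242),lo=lo))
print('cream spool',spool(W,(487,20)))
for lo in(6,9):print('red base',base(W,(465,18),lo=lo))
for lo in(4,9,15):print('spare',base(W,(645,98),r=50,lo=lo))
E
```

```text
table z 0.9199146900430166
blue spool (857, array([496.3, 254.6,  26.1,  51.9,  28.5]), array([494.5, 254.2,  43.6]), np.float64(46.92839919214429))
cream base (1435, array([463.9, 234.3,  56.3,  44.5,  28.2]), array([460.9, 236.3,  14.6]))
cream base (1409, array([463.8, 234.4,  56.4,  44.1,  28.7]), array([461. , 236.1,  14.7]))
  return _methods._mean(a, axis=axis, dtype=dtype,
  ret = um.true_divide(
Traceback (most recent call last):
  File "fit.py", line 17, in spool
    R=rect(q);return len(q),R,np.median(q,0),np.percentile(q[:,2],98)
                                             ~~~~~~~~~~~~~^^^^^^^^^^^
IndexError: index -1 is out of bounds for axis 0 with size 0
```

>>> move_arm([
  {"xyz":[-20,-17,0],"roll":0,"grip":100},
  {"xyz":[-30,-26,0],"roll":0,"grip":100},
  {"xyz":[-32,-28,0],"roll":0,"grip":100},
  {"xyz":[-32,-28,0],"roll":0,"grip":100},
  {"xyz":[-30,-26,0],"roll":0,"grip":100},
])

```text
time_s: 2.23
position: [0.5392, 0.0975, 0.2227]
tcp_rot: [[-0.952, 0.306, -0.0], [0.306, 0.952, 0.0], [0.0, 0.0, -1.0]]
force: [0.3, 0.7, -1.2]
opening: 1.002
grasp_force: 0.0
```

>>> move_arm([
  {"xyz":[-30,-27,0],"roll":0,"grip":100},
  {"xyz":[0,0,0],"roll":-0.1,"grip":100},
  {"xyz":[0,0,0],"roll":-0.09,"grip":100},
  {"xyz":[0,0,0],"roll":0,"grip":100},
  {"xyz":[0,0,0],"roll":0,"grip":100},
])

```text
time_s: 2.65
position: [0.5587, 0.0636, 0.2224]
tcp_rot: [[-0.992, 0.125, -0.001], [0.125, 0.992, 0.001], [0.001, 0.0, -1.0]]
force: [-0.9, -0.0, -0.2]
opening: 1.001
grasp_force: 0.0
```

```bash
python3 look.py w2; python3 - <<'E'
from fit import *
p,W,K,T,s=load('w2')
t=W[near(W,(560,30),20)];print('table z',np.nanmedian(t[:,2]))
def go(n,f,*a,**k):
    try:print(n,f(*a,**k))
    except Exception as e:print(n,'none')
go('cream spool',spool,W,(487,20))
for lo in(6,9):go('red base',base,W,(465,18),lo=lo)
for lo in(4,9,15):go('spare',base,W,(645,98),r=50,lo=lo)
go('red spool',spool,W,(641,-231));go('blue base',base,W,(618,-228))
E
```

```text
2.65 [0.55869455 0.06363828 0.22239672] 0.25703790652166497 [-4.90059938e+00  2.54149253e+01  9.11901739e+01  2.79798201e-02
  6.34441772e+01 -8.77498505e+01]
table z 259.41886309999654
cream spool (885, array([488.4,  16.2,  25.8,  46.2,   4.3]), array([488.5,  16. ,  41.6]), np.float64(45.99601740425219))
red base (1870, array([449.5,  15.2,  55.8,  44.1,   3.4]), array([448.8,  16.8,  14.6]))
red base (1856, array([449.6,  15.2,  55.6,  44.1,   3.4]), array([448.7,  16.7,  14.6]))
spare (744, array([648.9,  97.5,  32. ,  43.5,  84.1]), array([647.3,  97.6,  13.4]))
spare (709, array([649.1,  97.5,  32. ,  43. ,  84.1]), array([648.3,  97.6,  13.6]))
spare (150, array([638. ,  98.6,  32. ,   7.7,  81.8]), array([637.4,  98.4,  19.6]))
red spool none
blue base (1360, array([ 608.6, -230.1,   44.6,   60.8,   86.7]), array([ 602.5, -224.3,   14.5]))
  return _methods._mean(a, axis=axis, dtype=dtype,
  ret = um.true_divide(
```

View pics/w2.png

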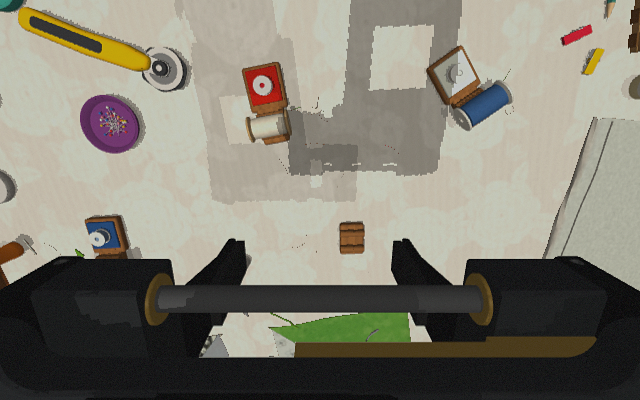

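w2: cream spool (268,127) in the red cradle (265,85), spare (352,237) with ribs vertical-separated, blue cradle (105,237) partly hidden by the gripper. Now go over the blue cradle.

>>> move_arm([
  {"xyz":[-6,-20,0],"roll":0,"grip":100},
  {"xyz":[-10,-38,0],"roll":0,"grip":100},
  {"xyz":[-10,-38,0],"roll":0,"grip":100},
  {"xyz":[-10,-38,0],"roll":0,"grip":100},
  {"xyz":[-10,-38,0],"roll":0,"grip":100},
])

```text
time_s: 3.12
position: [0.5836, -0.1143, 0.2228]
tcp_rot: [[-0.992, 0.123, 0.0], [0.123, 0.992, 0.0], [-0.0, 0.0, -1.0]]
force: [1.7, 0.1, -1.0]
opening: 0.999
grasp_force: 0.0
```

>>> move_arm([
  {"xyz":[-10,-38,0],"roll":0,"grip":100},
  {"xyz":[-10,-38,0],"roll":0,"grip":100},
  {"xyz":[-10,-36,0],"roll":0,"grip":100},
  {"xyz":[0,0,20],"roll":-0.06,"grip":100},
  {"xyz":[0,0,10],"roll":0,"grip":100},
])

```text
time_s: 3.53
position: [0.5994, -0.2302, 0.1914]
tcp_rot: [[-0.998, 0.067, -0.0], [0.067, 0.998, 0.0], [0.0, 0.0, -1.0]]
force: [-0.7, 0.4, -0.2]
opening: 0.998
grasp_force: 0.0
```

>>> move_arm([
  {"xyz":[0,0,0],"roll":0,"grip":100},
  {"xyz":[0,0,0],"roll":0,"grip":100},
])

```text
time_s: 3.7
position: [0.5986, -0.2268, 0.1915]
tcp_rot: [[-0.998, 0.064, -0.003], [0.064, 0.998, 0.002], [0.003, 0.002, -1.0]]
force: [0.3, 0.4, 0.4]
opening: 1.001
grasp_force: 0.0
```

```bash
python3 look.py w3; cat > aim.py <<'E'
# aim.py x y toolYdeg : shift in tool axes (mm, after roll) and roll (rad) from the present pose
import sys
from h import *
x,y,a=map(float,sys.argv[1:4]);s=bot.read_state();R=np.array(s['tcp_rot']);p=np.array(s['position'])*1000
cur=np.degrees(np.arctan2(R[1,1],R[0,1]));da=(a-cur+90)%180-90
def ax(a): a=np.radians(a);return np.array([-np.sin(a),np.cos(a)]),np.array([np.cos(a),np.sin(a)])
d=np.array([x,y])-p[:2]
for n,an in(('now',cur),('after roll',cur+da)):
    X,Y=ax(an);print(n,'dx %.1f dy %.1f'%(d@X,d@Y))
print('roll %.3f'%-np.radians(da),'z',p[2],'toolY %.1f'%cur,'t',s['time_s'],'j6',s['joint_positions'][5],'F',s['force'],s['opening'],s['grasp_force'])
E
python3 - 2>/dev/null <<'E'
from fit import *
p,W,K,T,s=load('w3')
print('red spool',spool(W,(641,-231)))
for lo in(6,9):print('blue base',base(W,(618,-228),lo=lo))
E
python3 aim.py 641 -231 86.7
```

```text
3.7 [ 0.59855627 -0.22678714  0.1915001 ] 1.5498757425185419 [-3.07486350e+01  3.34269133e+01  8.13920561e+01  2.48251148e-02
  6.54025608e+01 -1.17066575e+02]
red spool (1031, array([ 643.8, -234. ,   51.6,   26. ,   85.7]), array([ 640.9, -233.5,   43.9]), np.float64(46.97153333921894))
blue base (1791, array([ 606.3, -231.1,   43.3,   57.6,   87.1]), array([ 603.1, -230.8,   14.6]))
blue base (1763, array([ 606.6, -231.1,   43.6,   56.7,   86.6]), array([ 603.4, -230.7,   14.7]))
now dx -41.9 dy -1.2
after roll dx -41.9 dy -1.4
roll -0.006 z 192.47663993946435 toolY 86.3 t 3.75 j6 -117.0896370774111 F [0.84453303 0.51505895 0.18240305] 1.0010651382337266 0.0
```

>>> move_arm([
  {"xyz":[-25,-2,0],"roll":-0.008,"grip":100},
  {"xyz":[-22,-2,20],"roll":0,"grip":100},
  {"xyz":[0,0,35],"roll":0,"grip":100},
  {"xyz":[0,0,35],"roll":0,"grip":100},
  {"xyz":[0,0,30],"roll":0,"grip":100},
])

```text
time_s: 4.17
position: [0.6469, -0.2343, 0.0722]
tcp_rot: [[-0.998, 0.055, 0.001], [0.055, 0.998, -0.001], [-0.001, -0.0, -1.0]]
force: [0.2, 0.3, 0.1]
opening: 1.002
grasp_force: 0.0
```

>>> move_arm([
  {"xyz":[0,0,0],"roll":0,"grip":100},
  {"xyz":[0,0,0],"roll":0,"grip":100},
])

```text
time_s: 4.33
position: [0.6455, -0.2343, 0.0719]
tcp_rot: [[-0.998, 0.056, -0.003], [0.056, 0.998, 0.002], [0.003, 0.002, -1.0]]
force: [0.7, -0.9, 0.5]
opening: 1.005
grasp_force: 0.0
```

```bash
python3 look.py w4; python3 aim.py 645 -234 86.8; python3 - 2>/dev/null <<'E'
from fit import *
p,W,K,T,s=load('w4')
print('red spool',spool(W,(641,-231)))
for lo in(6,9):print('blue base',base(W,(618,-228),lo=lo))
E
```

```text
4.3333 [ 0.6455146  -0.23425048  0.07185446] 3.161363039353293 [-2.92491442e+01  4.50513563e+01  7.86557633e+01  4.36863615e-03
  5.64824856e+01 -1.16067972e+02]
now dx 2.2 dy 1.4
after roll dx 2.2 dy 1.4
roll 0.000 z 73.99579875096727 toolY 86.8 t 4.3833 j6 -116.07696339952996 F [-0.45795523  0.02685942 -0.73029042] 1.00169018710135 0.0
red spool (2717, array([ 644.1, -233.9,   52.1,   27.7,   86.2]), array([ 640.7, -233.7,   43.9]), np.float64(46.946195998723866))
blue base (4400, array([ 606.4, -230.7,   44.2,   56.6,   86.8]), array([ 603.1, -230.9,   14.7]))
blue base (4382, array([ 606.4, -230.9,   43.8,   56.6,   86.7]), array([ 603.2, -230.9,   14.7]))
```

View pics/w4.png

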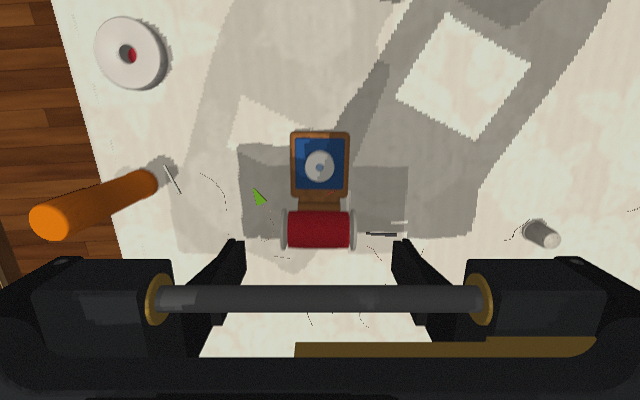

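The red spool (319,228) lies centred between the fingers; descend, grip and lift.

>>> move_arm([
  {"xyz":[0,0,30],"roll":0,"grip":100},
  {"xyz":[0,0,20],"roll":0,"grip":100},
  {"xyz":[0,0,8],"roll":0,"grip":100},
  {"xyz":[0,0,0],"roll":0,"grip":40},
  {"xyz":[0,0,0],"roll":0,"grip":40},
])

```text
time_s: 4.8
position: [0.6475, -0.2367, 0.0167]
tcp_rot: [[-0.998, 0.057, 0.003], [0.057, 0.998, -0.002], [-0.003, -0.002, -1.0]]
force: [0.2, -0.1, 0.2]
opening: 0.922
grasp_force: 0.0
```

>>> move_arm([
  {"xyz":[0,0,0],"roll":0,"grip":40},
  {"xyz":[0,0,0],"roll":0,"grip":40},
  {"xyz":[0,0,0],"roll":0,"grip":40},
  {"xyz":[0,0,0],"roll":0,"grip":40},
  {"xyz":[0,0,0],"roll":0,"grip":40},
])

```text
time_s: 5.22
position: [0.6465, -0.2363, 0.0153]
tcp_rot: [[-0.998, 0.057, 0.001], [0.057, 0.998, -0.0], [-0.001, -0.0, -1.0]]
force: [0.2, 1.1, 2.3]
opening: 0.596
grasp_force: 30.0
```

>>> move_arm([
  {"xyz":[0,0,-20],"roll":0,"grip":40},
  {"xyz":[0,0,-30],"roll":0,"grip":40},
  {"xyz":[0,0,-30],"roll":0,"grip":40},
  {"xyz":[1,20,-10],"roll":0,"grip":40},
  {"xyz":[2,37,0],"roll":0,"grip":40},
])

```text
time_s: 5.63
position: [0.6498, -0.1843, 0.1091]
tcp_rot: [[-0.998, 0.062, 0.01], [0.062, 0.998, -0.006], [-0.01, -0.006, -1.0]]
force: [1.7, 0.0, 0.1]
opening: 0.593
grasp_force: 30.0
```

>>> move_arm([
  {"xyz":[2,37,0],"roll":0,"grip":40},
  {"xyz":[2,37,0],"roll":0,"grip":40},
  {"xyz":[2,37,0],"roll":0,"grip":40},
  {"xyz":[2,37,0],"roll":0,"grip":40},
  {"xyz":[2,37,0],"roll":0,"grip":40},
])

```text
time_s: 6.05
position: [0.6465, 0.0078, 0.1046]
tcp_rot: [[-0.998, 0.057, -0.0], [0.057, 0.998, 0.0], [0.0, -0.0, -1.0]]
force: [0.6, -0.1, -0.8]
opening: 0.595
grasp_force: 30.0
```

>>> move_arm([
  {"xyz":[2,37,0],"roll":0,"grip":40},
  {"xyz":[1,36,0],"roll":0,"grip":40},
  {"xyz":[0,18,0],"roll":0.047,"grip":40},
  {"xyz":[0,0,0],"roll":0,"grip":40},
  {"xyz":[0,0,0],"roll":0,"grip":40},
])

```text
time_s: 6.47
position: [0.6488, 0.0984, 0.1045]
tcp_rot: [[-0.995, 0.1, -0.0], [0.1, 0.995, -0.001], [0.0, -0.001, -1.0]]
force: [0.0, 0.1, -0.1]
opening: 0.595
grasp_force: 30.0
```

```bash
python3 look.py w5; python3 aim.py 649 97.5 84.1; python3 - 2>/dev/null <<'E'
from fit import *
p,W,K,T,s=load('w5')
X=np.array(s['position'])*1000
print('held spool',spool(W,X[:2],lo=X[2]+24) if 0 else '')
for lo in(4,9,15):print('spare',base(W,(645,98),r=50,lo=lo))
E
```

```text
6.4667 [0.64875544 0.09843105 0.10450101] 2.61776587757258 [-1.09764449e+00  4.05808333e+01  8.28055262e+01 -3.57679764e-02
  5.66191059e+01 -8.53238046e+01]
now dx -0.0 dy 0.3
after roll dx -0.0 dy 0.3
roll 0.001 z 104.48384514478917 toolY 84.1 t 6.5167 j6 -85.32788970200123 F [ 0.70202999 -0.50809159 -0.73872259] 0.5940822996663967 29.999858904629946
held spool 
spare (1712, array([649.2,  97.4,  31.9,  43.6,  84.5]), array([647.8,  97.5,  13.1]))
spare (1668, array([649.4,  97.3,  31.9,  43.2,  84.5]), array([648.3,  97.5,  13.3]))
spare (357, array([638.4,  98.5,  31. ,   7.8,  84.8]), array([637.5,  98.5,  19.6]))
```

View pics/w5.png

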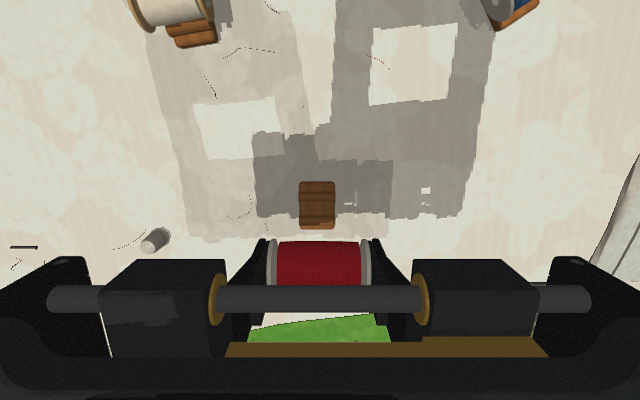

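The held red spool (318,262) is directly over the spare cradle (317,205). Lower, release, lift.

>>> move_arm([
  {"xyz":[0,0,30],"roll":0,"grip":40},
  {"xyz":[0,0,30],"roll":0,"grip":40},
  {"xyz":[0,0,18],"roll":0,"grip":40},
  {"xyz":[0,0,10],"roll":0,"grip":40},
  {"xyz":[0,0,0],"roll":0,"grip":40},
])

```text
time_s: 6.93
position: [0.6489, 0.0952, 0.0157]
tcp_rot: [[-0.994, 0.106, -0.002], [0.106, 0.994, -0.0], [0.002, -0.001, -1.0]]
force: [0.0, -0.3, -0.1]
opening: 0.594
grasp_force: 30.0
```

>>> move_arm([
  {"xyz":[0,0,0],"roll":0,"grip":40},
  {"xyz":[0,0,0],"roll":0,"grip":40},
  {"xyz":[0,0,0],"roll":0,"grip":66},
  {"xyz":[0,0,0],"roll":0,"grip":80},
  {"xyz":[0,0,0],"roll":0,"grip":90},
])

```text
time_s: 7.35
position: [0.6493, 0.097, 0.017]
tcp_rot: [[-0.995, 0.104, 0.001], [0.104, 0.995, -0.0], [-0.001, 0.0, -1.0]]
force: [0.7, 0.4, 0.3]
opening: 0.736
grasp_force: 0.0
```

>>> move_arm([
  {"xyz":[0,0,0],"roll":0,"grip":95},
  {"xyz":[0,0,0],"roll":0,"grip":95},
  {"xyz":[0,0,-15],"roll":0,"grip":100},
  {"xyz":[0,0,-30],"roll":0,"grip":100},
  {"xyz":[0,0,-35],"roll":0,"grip":100},
])

```text
time_s: 7.77
position: [0.6469, 0.0973, 0.095]
tcp_rot: [[-0.995, 0.104, -0.006], [0.104, 0.995, 0.0], [0.006, -0.0, -1.0]]
force: [2.2, 0.1, 0.0]
opening: 0.987
grasp_force: 0.0
```

```bash
python3 look.py w6; python3 aim.py 497.9 254.5 118.5; python3 - 2>/dev/null <<'E'
from fit import *
p,W,K,T,s=load('w6')
print('red spool',spool(W,(649,98)))
print(base(W,(645,98),r=50,lo=6))
E
```

```text
7.7667 [0.64690315 0.0973046  0.0949892 ] 44.63479276582166 [-1.21500367e+00  4.12853698e+01  8.31486537e+01 -4.47802913e-05
  5.59074686e+01 -8.52733853e+01]
now dx 170.1 dy 140.3
after roll dx 61.0 dy 211.9
roll -0.601 z 104.05948129368169 toolY 84.1 t 7.8167 j6 -85.27305800806536 F [0.93796078 0.36755391 4.6652004 ] 0.9928662993941361 0.0
red spool (2212, array([649.5,  96.5,  52.2,  28.8,  84.8]), array([645.7,  96.6,  43.9]), np.float64(46.993983108724635))
(665, array([633.5,  99. ,  31.6,  11.8,  84. ]), array([633.7,  98.9,  13. ]))
```

>>> move_arm([
  {"xyz":[18,15,0],"roll":0,"grip":100},
  {"xyz":[28,23,0],"roll":0,"grip":100},
  {"xyz":[30,25,0],"roll":0,"grip":100},
  {"xyz":[30,25,0],"roll":0,"grip":100},
  {"xyz":[30,25,0],"roll":0,"grip":100},
])

```text
time_s: 8.23
position: [0.5243, 0.2246, 0.0968]
tcp_rot: [[-0.995, 0.104, 0.001], [0.104, 0.995, 0.0], [-0.001, 0.0, -1.0]]
force: [0.3, 0.9, -0.2]
opening: 1.0
grasp_force: 0.0
```

>>> move_arm([
  {"xyz":[34,27,0],"roll":0,"grip":100},
  {"xyz":[0,0,0],"roll":-0.12,"grip":100},
  {"xyz":[0,0,0],"roll":-0.12,"grip":100},
  {"xyz":[0,0,0],"roll":-0.12,"grip":100},
  {"xyz":[0,0,0],"roll":-0.12,"grip":100},
])

```text
time_s: 8.65
position: [0.4955, 0.2535, 0.0968]
tcp_rot: [[-0.927, -0.374, 0.001], [-0.374, 0.927, 0.0], [-0.001, -0.0, -1.0]]
force: [-0.0, 1.6, 0.7]
opening: 0.998
grasp_force: 0.0
```

>>> move_arm([
  {"xyz":[0,0,0],"roll":-0.121,"grip":100},
  {"xyz":[0,0,0],"roll":0,"grip":100},
  {"xyz":[0,0,0],"roll":0,"grip":100},
])

```text
time_s: 8.9
position: [0.4958, 0.253, 0.0966]
tcp_rot: [[-0.88, -0.474, 0.0], [-0.474, 0.88, 0.0], [-0.0, -0.0, -1.0]]
force: [0.7, -0.1, -0.4]
opening: 0.998
grasp_force: 0.0
```

```bash
python3 look.py w7; python3 aim.py 497.9 254.5 118.5; python3 - 2>/dev/null <<'E'
from fit import *
p,W,K,T,s=load('w7')
print('blue spool',spool(W,(497,254)))
for lo in(6,9):print('cream base',base(W,(475,242),lo=lo))
E
```

```text
8.9 [0.49576527 0.25299695 0.09664858] 0.3461218794536012 [ 1.55311515e+01  3.52567522e+01  9.81989599e+01  2.98365498e-03
  4.65204145e+01 -1.02789880e+02]
now dx -2.7 dy 0.3
after roll dx -2.7 dy 0.3
roll -0.003 z 96.60117748852684 toolY 118.3 t 8.95 j6 -102.8016551916008 F [-0.49961428  0.35586645  0.75690518] 1.006707155323551 0.0
blue spool (2117, array([496.5, 254.6,  28.5,  52.2,  28.5]), array([494.1, 253.2,  43.6]), np.float64(46.66700538942421))
cream base (3610, array([463.9, 234.5,  56.8,  44. ,  28.3]), array([461.3, 233.9,  14.7]))
cream base (3557, array([464.1, 234.6,  56.3,  43.9,  28. ]), array([461.6, 234.1,  14.7]))
```

>>> move_arm([
  {"xyz":[-2,0,30],"roll":0,"grip":100},
  {"xyz":[0,0,30],"roll":0,"grip":100},
  {"xyz":[0,0,15],"roll":0,"grip":100},
  {"xyz":[0,0,6],"roll":0,"grip":100},
  {"xyz":[0,0,0],"roll":0,"grip":40},
])

```text
time_s: 9.37
position: [0.4965, 0.2534, 0.0141]
tcp_rot: [[-0.88, -0.476, -0.003], [-0.476, 0.88, -0.001], [0.003, 0.001, -1.0]]
force: [-0.3, 0.6, 0.8]
opening: 0.971
grasp_force: 0.0
```

>>> move_arm([
  {"xyz":[0,0,0],"roll":0,"grip":40},
  {"xyz":[0,0,0],"roll":0,"grip":40},
  {"xyz":[0,0,0],"roll":0,"grip":40},
  {"xyz":[0,0,0],"roll":0,"grip":40},
  {"xyz":[0,0,0],"roll":0,"grip":40},
])

```text
time_s: 9.78
position: [0.498, 0.254, 0.0164]
tcp_rot: [[-0.879, -0.477, 0.002], [-0.477, 0.879, 0.0], [-0.002, -0.0, -1.0]]
force: [0.7, -0.1, 1.1]
opening: 0.633
grasp_force: 0.0
```

>>> move_arm([
  {"xyz":[0,0,0],"roll":0,"grip":40},
  {"xyz":[0,0,0],"roll":0,"grip":40},
])

```text
time_s: 9.95
position: [0.4978, 0.254, 0.0162]
tcp_rot: [[-0.879, -0.477, 0.001], [-0.477, 0.879, 0.0], [-0.001, -0.0, -1.0]]
force: [-0.0, 0.9, 3.3]
opening: 0.596
grasp_force: 30.0
```

```bash
python3 aim.py 644.9 -233.2 86.8
```

```text
now dx 103.1 dy -498.3
after roll dx -174.0 dy -478.2
roll 0.553 z 16.232384843046095 toolY 118.5 t 9.95 j6 -102.91468870413918 F [-0.02567242  0.85215877  3.34358763] 0.5962258909625084 30.000649876892567
```

>>> move_arm([
  {"xyz":[0,0,-20],"roll":0,"grip":40},
  {"xyz":[0,0,-30],"roll":0,"grip":40},
  {"xyz":[0,0,-30],"roll":0,"grip":40},
  {"xyz":[4,-18,-10],"roll":0,"grip":40},
  {"xyz":[7,-34,0],"roll":0,"grip":40},
])

```text
time_s: 10.37
position: [0.5138, 0.2054, 0.1087]
tcp_rot: [[-0.877, -0.481, 0.006], [-0.481, 0.877, 0.002], [-0.007, -0.001, -1.0]]
force: [-0.1, 0.3, -0.5]
opening: 0.597
grasp_force: 30.0
```

>>> move_arm([
  {"xyz":[8,-38,0],"roll":0,"grip":40},
  {"xyz":[8,-38,0],"roll":0,"grip":40},
  {"xyz":[8,-38,0],"roll":0,"grip":40},
  {"xyz":[8,-38,0],"roll":0,"grip":40},
  {"xyz":[8,-38,0],"roll":0,"grip":40},
])

```text
time_s: 10.78
position: [0.568, 0.015, 0.1055]
tcp_rot: [[-0.879, -0.477, -0.0], [-0.477, 0.879, 0.0], [0.0, 0.0, -1.0]]
force: [0.8, 0.2, -0.4]
opening: 0.593
grasp_force: 30.0
```

>>> move_arm([
  {"xyz":[8,-38,0],"roll":0,"grip":40},
  {"xyz":[8,-38,0],"roll":0,"grip":40},
  {"xyz":[8,-38,0],"roll":0,"grip":40},
  {"xyz":[8,-38,0],"roll":0,"grip":40},
  {"xyz":[8,-38,0],"roll":0,"grip":40},
])

```text
time_s: 11.2
position: [0.6234, -0.1712, 0.1054]
tcp_rot: [[-0.879, -0.477, -0.001], [-0.477, 0.879, 0.0], [0.0, 0.001, -1.0]]
force: [0.6, 0.6, 0.1]
opening: 0.598
grasp_force: 30.0
```

>>> move_arm([
  {"xyz":[8,-38,0],"roll":0.06,"grip":40},
  {"xyz":[0,0,0],"roll":0.12,"grip":40},
  {"xyz":[0,0,0],"roll":0.12,"grip":40},
  {"xyz":[0,0,0],"roll":0.12,"grip":40},
  {"xyz":[0,0,0],"roll":0.12,"grip":40},
])

```text
time_s: 11.62
position: [0.6341, -0.2069, 0.105]
tcp_rot: [[-0.999, 0.05, -0.001], [0.05, 0.999, 0.001], [0.001, 0.001, -1.0]]
force: [0.2, 0.1, -0.7]
opening: 0.594
grasp_force: 30.0
```

>>> move_arm([
  {"xyz":[0,0,0],"roll":0.013,"grip":40},
  {"xyz":[0,0,0],"roll":0,"grip":40},
  {"xyz":[0,0,0],"roll":0,"grip":40},
])

```text
time_s: 11.87
position: [0.6344, -0.2064, 0.1054]
tcp_rot: [[-0.999, 0.053, -0.0], [0.053, 0.999, 0.0], [0.0, 0.0, -1.0]]
force: [0.7, -0.1, -0.0]
opening: 0.595
grasp_force: 30.0
```

```bash
python3 look.py w8; python3 aim.py 644.9 -233.2 86.8;python3 aim.py 644.9 -233.2 86.8; python3 - 2>/dev/null <<'E'
from fit import *
p,W,K,T,s=load('w8')
for lo in(6,9,16):print('blue base',base(W,(625,-230),lo=lo))
print(base(W,(645,-233),r=30,lo=16,hi=24))
E
```

```text
11.8667 [ 0.6344417  -0.20635106  0.10538582] 0.5008675456059308 [-2.75929821e+01  4.12374134e+01  8.10136072e+01 -3.39186986e-03
  5.77713394e+01 -1.14544302e+02]
now dx -11.8 dy -26.2
after roll dx -11.9 dy -26.2
roll 0.002 z 105.47846566041723 toolY 86.9 t 11.9167 j6 -114.51805567162069 F [0.19382349 0.55918986 0.17840976] 0.5978294026573783 29.999920455738902
now dx -11.8 dy -26.2
after roll dx -11.9 dy -26.2
roll 0.002 z 105.47846566041723 toolY 86.9 t 11.9167 j6 -114.51805567162069 F [0.19382349 0.55918986 0.17840976] 0.5978294026573783 29.999920455738902
blue base (4286, array([ 622. , -232. ,   43.5,   87.9,   86.7]), array([ 613.2, -231.1,   14.6]))
blue base (4274, array([ 622. , -232. ,   43.5,   87.9,   86.7]), array([ 613.3, -231.1,   14.6]))
blue base (496, array([ 600.9, -230.9,   19.8,   19.3,   83.9]), array([ 600.7, -230.4,   26.1]))
(337, array([ 634.1, -232.7,   31.6,    8.5,   85.2]), array([ 633.1, -232.6,   19.6]))
```

View pics/w8.png

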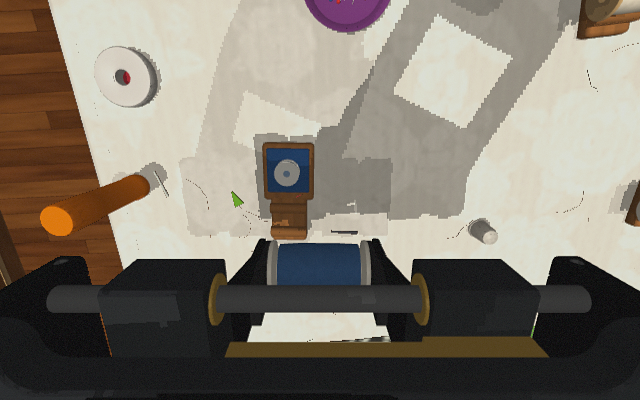

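The blue spool is held (318,265) and the cradle (288,205) shows whole; seat measured at (645,-233). Shift and lower.

>>> move_arm([
  {"xyz":[-6,-13,0],"roll":0,"grip":40},
  {"xyz":[-6,-13,10],"roll":0,"grip":40},
  {"xyz":[0,0,25],"roll":0,"grip":40},
  {"xyz":[0,0,20],"roll":0,"grip":40},
  {"xyz":[0,0,0],"roll":0,"grip":40},
])

```text
time_s: 12.33
position: [0.6421, -0.2324, 0.0455]
tcp_rot: [[-0.998, 0.056, -0.008], [0.056, 0.998, 0.004], [0.008, 0.004, -1.0]]
force: [-1.0, 0.4, -1.0]
opening: 0.595
grasp_force: 30.0
```

>>> move_arm([
  {"xyz":[0,0,0],"roll":0,"grip":40},
  {"xyz":[0,0,0],"roll":0,"grip":40},
])

```text
time_s: 12.5
position: [0.6457, -0.2337, 0.0509]
tcp_rot: [[-0.998, 0.055, 0.001], [0.055, 0.998, -0.001], [-0.001, -0.001, -1.0]]
force: [0.6, -0.4, 0.6]
opening: 0.595
grasp_force: 30.0
```

```bash
python3 aim.py 644.8 -233.3 86.8
```

```text
now dx 0.9 dy 0.3
after roll dx 0.9 dy 0.3
roll 0.000 z 50.89686269028726 toolY 86.8 t 12.5 j6 -116.01278932448263 F [ 0.6475586  -0.41345231  0.57160758] 0.5953832948929775 29.99995570164174
```

>>> move_arm([
  {"xyz":[0.5,0,20],"roll":0,"grip":40},
  {"xyz":[0,0,10],"roll":0,"grip":40},
  {"xyz":[0,0,4.5],"roll":0,"grip":40},
  {"xyz":[0,0,0],"roll":0,"grip":40},
  {"xyz":[0,0,0],"roll":0,"grip":40},
])

```text
time_s: 12.92
position: [0.6451, -0.2333, 0.0167]
tcp_rot: [[-0.998, 0.055, 0.001], [0.055, 0.998, -0.001], [-0.001, -0.0, -1.0]]
force: [-0.0, 0.4, -0.7]
opening: 0.595
grasp_force: 30.0
```

>>> move_arm([
  {"xyz":[0,0,0],"roll":0,"grip":40},
  {"xyz":[0,0,0],"roll":0,"grip":66},
  {"xyz":[0,0,0],"roll":0,"grip":80},
  {"xyz":[0,0,0],"roll":0,"grip":95},
  {"xyz":[0,0,0],"roll":0,"grip":95},
])

```text
time_s: 13.33
position: [0.6446, -0.2331, 0.0162]
tcp_rot: [[-0.998, 0.056, 0.0], [0.056, 0.998, -0.0], [-0.0, -0.0, -1.0]]
force: [0.3, -0.5, 0.0]
opening: 0.801
grasp_force: 0.0
```

>>> move_arm([
  {"xyz":[0,0,0],"roll":0,"grip":95},
  {"xyz":[0,0,-10],"roll":0,"grip":100},
  {"xyz":[0,0,-25],"roll":0,"grip":100},
  {"xyz":[0,0,-30],"roll":0,"grip":100},
  {"xyz":[0,0,-15],"roll":0,"grip":100},
])

```text
time_s: 13.75
position: [0.6462, -0.2339, 0.0999]
tcp_rot: [[-0.998, 0.056, 0.004], [0.056, 0.998, -0.002], [-0.004, -0.002, -1.0]]
force: [0.1, -0.0, 0.6]
opening: 0.996
grasp_force: 0.0
```

```bash
python3 look.py w9; python3 aim.py 489.2 16.4 93.6; python3 - 2>/dev/null <<'E'
from fit import *
p,W,K,T,s=load('w9')
print('blue spool',spool(W,(645,-233)))
print('blue base',base(W,(625,-230),lo=8))
E
```

```text
13.75 [ 0.64622535 -0.23390834  0.09988844] 16.611541275213224 [-2.91934595e+01  4.28709017e+01  7.81804922e+01  1.33905139e-03
  5.86731308e+01 -1.16001945e+02]
now dx 172.4 dy 242.0
after roll dx 142.6 dy 260.6
roll -0.118 z 102.70244613820988 toolY 86.8 t 13.8 j6 -116.00199323208322 F [ 0.13449021 -1.02257546  1.48769313] 0.9975686147556077 0.0
blue spool (2084, array([ 644.2, -232.9,   51.9,   28.1,   86. ]), array([ 641.2, -232.7,   43.6]), np.float64(46.654833438641795))
blue base (3541, array([ 606.5, -230.9,   44.2,   56.5,   86.6]), array([ 603.4, -230.9,   14.7]))
```

>>> move_arm([
  {"xyz":[12,17,0],"roll":0,"grip":100},
  {"xyz":[22,31,0],"roll":0,"grip":100},
  {"xyz":[23,33,0],"roll":0,"grip":100},
  {"xyz":[23,33,0],"roll":0,"grip":100},
  {"xyz":[23,33,0],"roll":0,"grip":100},
])

```text
time_s: 14.22
position: [0.5487, -0.0794, 0.0962]
tcp_rot: [[-0.998, 0.057, 0.0], [0.057, 0.998, 0.0], [-0.0, 0.0, -1.0]]
force: [0.5, 0.3, 1.0]
opening: 1.001
grasp_force: 0.0
```

>>> move_arm([
  {"xyz":[23,33,0],"roll":0,"grip":100},
  {"xyz":[23,33,0],"roll":0,"grip":100},
  {"xyz":[23,29,0],"roll":-0.118,"grip":100},
  {"xyz":[0,0,0],"roll":0,"grip":100},
  {"xyz":[0,0,0],"roll":0,"grip":100},
])

```text
time_s: 14.63
position: [0.4846, 0.0199, 0.0962]
tcp_rot: [[-0.998, -0.065, -0.002], [-0.065, 0.998, 0.0], [0.002, 0.0, -1.0]]
force: [1.4, -0.9, -0.7]
opening: 1.004
grasp_force: 0.0
```

>>> move_arm([
  {"xyz":[0,0,0],"roll":0,"grip":100},
])

```text
time_s: 14.72
position: [0.4875, 0.018, 0.0964]
tcp_rot: [[-0.998, -0.062, 0.002], [-0.062, 0.998, -0.001], [-0.002, -0.001, -1.0]]
force: [-0.2, -0.9, 0.3]
opening: 1.003
grasp_force: 0.0
```

```bash
python3 look.py w10; python3 aim.py 489.2 16.4 93.6; python3 - 2>/dev/null <<'E'
from fit import *
p,W,K,T,s=load('w10')
print('cream spool',spool(W,(489,17)))
print('red base',base(W,(465,18),lo=8))
E
```

```text
14.7167 [0.48745437 0.01796389 0.09642027] 1.5527673110547573 [-1.10352963e+01  3.16605647e+01  1.08133307e+02 -1.83066312e-02
  4.00836298e+01 -1.04596576e+02]
now dx -1.1 dy -1.0
after roll dx -1.1 dy -1.0
roll -0.001 z 96.39024600382169 toolY 93.5 t 14.7667 j6 -104.60005634693347 F [0.56715325 0.75577513 0.69792916] 1.0013086618503593 0.0
cream spool (1638, array([487.8,  16.1,  27.1,  46. ,   3.5]), array([485.5,  15.8,  41.6]), np.float64(45.730446946628994))
red base (3658, array([451.5,  15.3,  58.7,  44. ,   3.5]), array([447.7,  15.3,  14.8]))
```

>>> move_arm([
  {"xyz":[-1,-1.5,30],"roll":0,"grip":100},
  {"xyz":[0,0,30],"roll":0,"grip":100},
  {"xyz":[0,0,15],"roll":0,"grip":100},
  {"xyz":[0,0,6],"roll":0,"grip":90},
  {"xyz":[0,0,0],"roll":0,"grip":35},
])

```text
time_s: 15.18
position: [0.4877, 0.0157, 0.0136]
tcp_rot: [[-0.998, -0.06, -0.002], [-0.06, 0.998, 0.0], [0.002, 0.0, -1.0]]
force: [-0.0, 0.1, -0.0]
opening: 0.918
grasp_force: 0.0
```

>>> move_arm([
  {"xyz":[0,0,0],"roll":0,"grip":35},
  {"xyz":[0,0,0],"roll":0,"grip":35},
  {"xyz":[0,0,0],"roll":0,"grip":35},
  {"xyz":[0,0,0],"roll":0,"grip":35},
  {"xyz":[0,0,0],"roll":0,"grip":35},
])

```text
time_s: 15.6
position: [0.488, 0.0166, 0.0158]
tcp_rot: [[-0.998, -0.062, 0.002], [-0.062, 0.998, -0.0], [-0.002, -0.0, -1.0]]
force: [-0.3, 0.7, -0.3]
opening: 0.552
grasp_force: 0.0
```

>>> move_arm([
  {"xyz":[0,0,0],"roll":0,"grip":35},
  {"xyz":[0,0,0],"roll":0,"grip":35},
  {"xyz":[0,0,0],"roll":0,"grip":35},
])

```text
time_s: 15.85
position: [0.488, 0.0166, 0.0157]
tcp_rot: [[-0.998, -0.062, 0.001], [-0.062, 0.998, -0.0], [-0.001, -0.0, -1.0]]
force: [-0.6, 0.2, 5.7]
opening: 0.525
grasp_force: 30.0
```

```bash
python3 aim.py 498.1 252.8 118.3
```

```text
now dx -24.8 dy 235.1
after roll dx -120.9 dy 203.1
roll -0.432 z 15.697420759843265 toolY 93.6 t 15.85 j6 -104.75675298509975 F [-0.55717397  0.20067681  5.74113892] 0.5253101129249795 30.00099283643067
```

>>> move_arm([
  {"xyz":[0,0,-20],"roll":0,"grip":35},
  {"xyz":[0,0,-30],"roll":0,"grip":35},
  {"xyz":[0,0,-30],"roll":0,"grip":35},
  {"xyz":[-2,18,-8],"roll":0,"grip":35},
  {"xyz":[-4,34,0],"roll":0,"grip":35},
])

```text
time_s: 16.27
position: [0.4928, 0.0671, 0.1057]
tcp_rot: [[-0.998, -0.058, 0.006], [-0.058, 0.998, -0.001], [-0.006, -0.002, -1.0]]
force: [0.5, -0.4, -0.3]
opening: 0.528
grasp_force: 30.0
```

>>> move_arm([
  {"xyz":[-4,37,0],"roll":0,"grip":35},
  {"xyz":[-4,37,0],"roll":0,"grip":35},
  {"xyz":[-4,37,0],"roll":0,"grip":35},
  {"xyz":[-4,37,0],"roll":0,"grip":35},
  {"xyz":[-3,35,0],"roll":-0.06,"grip":35},
])

```text
time_s: 16.68
position: [0.4973, 0.2548, 0.1029]
tcp_rot: [[-0.992, -0.123, -0.0], [-0.123, 0.992, -0.0], [0.0, 0.0, -1.0]]
force: [0.3, -0.7, 0.8]
opening: 0.526
grasp_force: 30.0
```

>>> move_arm([
  {"xyz":[0,0,0],"roll":-0.12,"grip":35},
  {"xyz":[0,0,0],"roll":-0.12,"grip":35},
  {"xyz":[0,0,0],"roll":-0.1,"grip":35},
  {"xyz":[0,0,0],"roll":-0.032,"grip":35},
  {"xyz":[0,0,0],"roll":0,"grip":35},
])

```text
time_s: 17.1
position: [0.4972, 0.2529, 0.1027]
tcp_rot: [[-0.88, -0.475, -0.001], [-0.475, 0.88, -0.0], [0.001, 0.0, -1.0]]
force: [-0.7, 0.9, -1.3]
opening: 0.527
grasp_force: 30.0
```

>>> move_arm([
  {"xyz":[0,0,0],"roll":0,"grip":35},
  {"xyz":[0,0,0],"roll":0,"grip":35},
])

```text
time_s: 17.27
position: [0.4976, 0.2527, 0.1029]
tcp_rot: [[-0.881, -0.473, -0.001], [-0.473, 0.881, -0.0], [0.001, 0.0, -1.0]]
force: [0.4, 0.2, -0.9]
opening: 0.524
grasp_force: 30.0
```

```bash
python3 look.py w11; python3 aim.py 498.1 252.8 118.3; python3 - 2>/dev/null <<'E'
from fit import *
p,W,K,T,s=load('w11')
print('cream base',base(W,(478,243),lo=8))
print(base(W,(498,253),r=30,lo=16,hi=24))
E
```

```text
17.2667 [0.4975898  0.25266385 0.1028769 ] 0.21217862810523663 [ 1.54469809e+01  3.47833041e+01  9.77282323e+01  1.43006407e-03
  4.75191607e+01 -1.02814100e+02]
now dx -0.4 dy -0.1
after roll dx -0.4 dy -0.1
roll -0.001 z 102.9621529287535 toolY 118.3 t 17.3167 j6 -102.82281087163763 F [ 0.07173717 -0.12603384  0.3821722 ] 0.5204357496463627 29.999848091974854
cream base (4542, array([477.9, 242. ,  88.4,  43.9,  28.3]), array([470. , 239.5,  14.6]))
(341, array([488.1, 247.3,   7.9,  30.9,  28.5]), array([488. , 247.3,  19.7]))
```

View pics/w11.png

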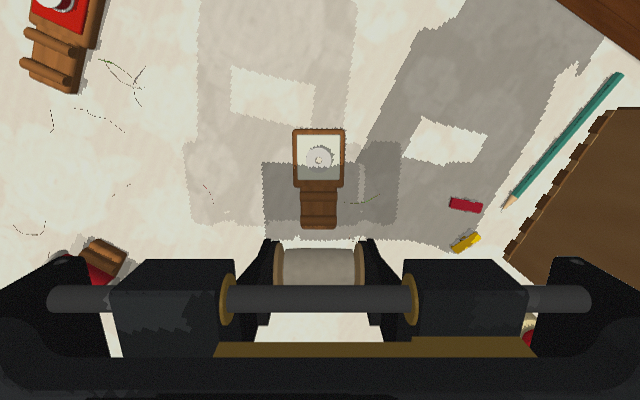

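The cream spool is held (320,265), straight over the empty white-tile cradle (319,190); seat again at (498,253). Lower and release.

>>> move_arm([
  {"xyz":[0,0,25],"roll":0,"grip":35},
  {"xyz":[0,0,25],"roll":0,"grip":35},
  {"xyz":[0,0,20],"roll":0,"grip":35},
  {"xyz":[0,0,12],"roll":0,"grip":35},
  {"xyz":[0,0,5],"roll":0,"grip":35},
])

```text
time_s: 17.73
position: [0.4973, 0.2525, 0.0153]
tcp_rot: [[-0.881, -0.474, -0.002], [-0.474, 0.881, -0.0], [0.002, 0.001, -1.0]]
force: [-7.4, -2.4, 39.3]
opening: 0.527
grasp_force: 30.0
```

>>> move_arm([
  {"xyz":[0,0,0],"roll":0,"grip":35},
  {"xyz":[0,0,0],"roll":0,"grip":35},
  {"xyz":[0,0,0],"roll":0,"grip":35},
  {"xyz":[0,0,0],"roll":0,"grip":60},
  {"xyz":[0,0,0],"roll":0,"grip":80},
])

```text
time_s: 18.15
position: [0.4983, 0.2529, 0.0165]
tcp_rot: [[-0.88, -0.474, 0.001], [-0.474, 0.88, 0.0], [-0.001, -0.0, -1.0]]
force: [0.2, -0.4, -0.4]
opening: 0.603
grasp_force: 0.0
```

>>> move_arm([
  {"xyz":[0,0,0],"roll":0,"grip":95},
  {"xyz":[0,0,0],"roll":0,"grip":95},
  {"xyz":[0,0,-10],"roll":0,"grip":100},
  {"xyz":[0,0,-30],"roll":0,"grip":100},
  {"xyz":[0,0,-40],"roll":0,"grip":100},
])

```text
time_s: 18.57
position: [0.4955, 0.252, 0.0948]
tcp_rot: [[-0.88, -0.474, -0.007], [-0.474, 0.88, -0.002], [0.007, 0.002, -1.0]]
force: [0.9, 0.2, -0.1]
opening: 0.951
grasp_force: 0.0
```

>>> move_arm([
  {"xyz":[0,0,0],"roll":0,"grip":100},
  {"xyz":[0,0,0],"roll":0,"grip":100},
])

```text
time_s: 18.73
position: [0.4998, 0.2534, 0.099]
tcp_rot: [[-0.88, -0.474, 0.006], [-0.474, 0.88, 0.002], [-0.006, -0.001, -1.0]]
force: [1.0, 0.3, 0.2]
opening: 0.992
grasp_force: 0.0
```

```bash
python3 look.py w12; python3 aim.py 649.3 96.8 84.4; python3 - 2>/dev/null <<'E'
from fit import *
p,W,K,T,s=load('w12')
print('cream spool',spool(W,(498,253)))
print('cream base',base(W,(478,243),lo=8))
E
```

```text
18.7333 [0.49980551 0.25340661 0.09904383] 2.944689604430529 [ 1.54607964e+01  3.51452921e+01  9.78324998e+01 -2.64621607e-04
  4.66475164e+01 -1.02861113e+02]
now dx -58.8 dy -209.1
after roll dx -165.5 dy -140.7
roll 0.592 z 97.42329247468004 toolY 118.3 t 18.7833 j6 -102.8610984214057 F [-0.96395041 -0.95066286  0.09980107] 0.9942616472616398 0.0
cream spool (1625, array([497.1, 252.5,  26. ,  46.1,  28.6]), array([496. , 251.8,  41.6]), np.float64(45.79391041272101))
cream base (3631, array([464.7, 234.9,  58.1,  44.1,  28.2]), array([462. , 234.3,  14.7]))
```

>>> move_arm([
  {"xyz":[-6,-20,0],"roll":0,"grip":100},
  {"xyz":[-10,-36,0],"roll":0,"grip":100},
  {"xyz":[-10,-38,0],"roll":0,"grip":100},
  {"xyz":[-10,-38,0],"roll":0,"grip":100},
  {"xyz":[-11,-38,0],"roll":0,"grip":100},
])

```text
time_s: 19.2
position: [0.6192, 0.1241, 0.0944]
tcp_rot: [[-0.88, -0.475, -0.004], [-0.475, 0.88, -0.0], [0.004, 0.002, -1.0]]
force: [1.1, 0.3, -0.2]
opening: 1.0
grasp_force: 0.0
```

>>> move_arm([
  {"xyz":[-12,-39,0],"roll":0.1,"grip":100},
  {"xyz":[0,0,0],"roll":0.123,"grip":100},
  {"xyz":[0,0,0],"roll":0.123,"grip":100},
  {"xyz":[0,0,0],"roll":0.123,"grip":100},
  {"xyz":[0,0,0],"roll":0.123,"grip":100},
])

```text
time_s: 19.62
position: [0.6475, 0.0962, 0.0938]
tcp_rot: [[-0.994, 0.105, -0.004], [0.105, 0.994, 0.0], [0.004, -0.0, -1.0]]
force: [-0.2, 0.4, -0.6]
opening: 1.0
grasp_force: 0.0
```

>>> move_arm([
  {"xyz":[0,0,0],"roll":0,"grip":100},
  {"xyz":[0,0,0],"roll":0,"grip":100},
  {"xyz":[0,0,0],"roll":0,"grip":100},
])

```text
time_s: 19.87
position: [0.6482, 0.0968, 0.0951]
tcp_rot: [[-0.995, 0.095, -0.002], [0.095, 0.995, -0.0], [0.002, -0.0, -1.0]]
force: [-0.6, 0.3, 0.3]
opening: 1.001
grasp_force: 0.0
```

```bash
python3 look.py w13; python3 aim.py 649.3 96.8 84.4; python3 - 2>/dev/null <<'E'
from fit import *
p,W,K,T,s=load('w13')
print('red spool',spool(W,(649,97)))
E
```

```text
19.8667 [0.64818191 0.09683431 0.09506383] 0.5937761488290453 [-1.25265106e+00  4.12790466e+01  8.31468573e+01 -4.27749651e-03
  5.56868054e+01 -8.58061596e+01]
now dx -0.9 dy -0.0
after roll dx -0.9 dy -0.0
roll 0.002 z 95.34919107936487 toolY 84.5 t 19.9167 j6 -85.77443340395416 F [-0.70945781 -0.33485986 -0.70012396] 1.0027484518630156 0.0
red spool (2227, array([649. ,  96.6,  52. ,  27.9,  84.3]), array([645.7,  96.8,  43.9]), np.float64(46.82301699489459))
```

Aligned; grip the red spool.

>>> move_arm([
  {"xyz":[-0.5,0,30],"roll":0,"grip":100},
  {"xyz":[0,0,30],"roll":0,"grip":100},
  {"xyz":[0,0,14],"roll":0,"grip":100},
  {"xyz":[0,0,5],"roll":0,"grip":90},
  {"xyz":[0,0,0],"roll":0,"grip":40},
])

```text
time_s: 20.33
position: [0.6483, 0.0968, 0.0155]
tcp_rot: [[-0.995, 0.097, -0.003], [0.097, 0.995, 0.0], [0.003, -0.0, -1.0]]
force: [-0.1, 0.1, -0.5]
opening: 0.92
grasp_force: 0.0
```

>>> move_arm([
  {"xyz":[0,0,0],"roll":0,"grip":40},
  {"xyz":[0,0,0],"roll":0,"grip":40},
  {"xyz":[0,0,0],"roll":0,"grip":40},
  {"xyz":[0,0,0],"roll":0,"grip":40},
  {"xyz":[0,0,0],"roll":0,"grip":40},
])

```text
time_s: 20.75
position: [0.6502, 0.0967, 0.0183]
tcp_rot: [[-0.995, 0.098, 0.002], [0.098, 0.995, -0.0], [-0.002, 0.0, -1.0]]
force: [0.0, -0.7, 2.3]
opening: 0.593
grasp_force: 30.0
```

>>> move_arm([
  {"xyz":[0,0,0],"roll":0,"grip":40},
  {"xyz":[0,0,0],"roll":0,"grip":40},
])

```text
time_s: 20.92
position: [0.6502, 0.0967, 0.0183]
tcp_rot: [[-0.995, 0.098, 0.002], [0.098, 0.995, -0.0], [-0.002, 0.0, -1.0]]
force: [0.7, 0.2, 5.8]
opening: 0.598
grasp_force: 30.0
```

```bash
python3 aim.py 488.8 17.5 93.4
```

```text
now dx 152.9 dy -94.6
after roll dx 165.8 dy -69.5
roll -0.157 z 18.264363658247124 toolY 84.4 t 20.9167 j6 -85.66146979041739 F [0.72415865 0.22931675 5.75283203] 0.5981364272894696 30.001046201214194
```

>>> move_arm([
  {"xyz":[0,0,-20],"roll":0,"grip":40},
  {"xyz":[0,0,-30],"roll":0,"grip":40},
  {"xyz":[0,0,-30],"roll":0,"grip":40},
  {"xyz":[13,-8,-5],"roll":0,"grip":40},
  {"xyz":[24,-15,0],"roll":0,"grip":40},
])

```text
time_s: 21.33
position: [0.6153, 0.0779, 0.1053]
tcp_rot: [[-0.995, 0.096, 0.012], [0.096, 0.995, -0.0], [-0.012, 0.001, -1.0]]
force: [-0.2, -1.1, -0.8]
opening: 0.596
grasp_force: 30.0
```

>>> move_arm([
  {"xyz":[30,-18,0],"roll":0,"grip":40},
  {"xyz":[30,-18,0],"roll":0,"grip":40},
  {"xyz":[30,-19,0],"roll":0,"grip":40},
  {"xyz":[26,-17,0],"roll":-0.08,"grip":40},
  {"xyz":[0,0,0],"roll":-0.077,"grip":40},
])

```text
time_s: 21.75
position: [0.4794, 0.0167, 0.1013]
tcp_rot: [[-0.998, -0.061, -0.011], [-0.061, 0.998, 0.002], [0.011, 0.002, -1.0]]
force: [-0.9, 0.1, -0.5]
opening: 0.59
grasp_force: 30.0
```

>>> move_arm([
  {"xyz":[0,0,0],"roll":0,"grip":40},
  {"xyz":[0,0,0],"roll":0,"grip":40},
  {"xyz":[0,0,0],"roll":0,"grip":40},
])

```text
time_s: 22.0
position: [0.4894, 0.0171, 0.1022]
tcp_rot: [[-0.998, -0.058, 0.002], [-0.058, 0.998, -0.0], [-0.002, -0.0, -1.0]]
force: [-0.8, -0.1, 0.3]
opening: 0.59
grasp_force: 30.0
```

```bash
python3 look.py w14; python3 aim.py 488.8 17.5 93.4; python3 - 2>/dev/null <<'E'
from fit import *
p,W,K,T,s=load('w14')
print('red base',base(W,(468,16),lo=8))
print(base(W,(489,17),r=30,lo=16,hi=24))
E
```

```text
22.0 [0.48935231 0.0170784  0.10222952] 0.4324021043675172 [-1.11074052e+01  3.11314759e+01  1.07651843e+02  9.02109800e-03
  4.10982153e+01 -1.04426971e+02]
now dx 0.5 dy 0.3
after roll dx 0.5 dy 0.3
roll -0.001 z 102.1650097627156 toolY 93.3 t 22.05 j6 -104.44653462033685 F [-0.0578961  -0.15492785 -1.50728988] 0.5922654117281851 30.000062067992985
red base (4572, array([466.3,  16.3,  88.6,  44.1,   3.6]), array([457.4,  16. ,  14.6]))
(374, array([477.4,  16.7,   8.3,  31.7,   2.7]), array([476.7,  16.9,  19.5]))
```

View pics/w14.png

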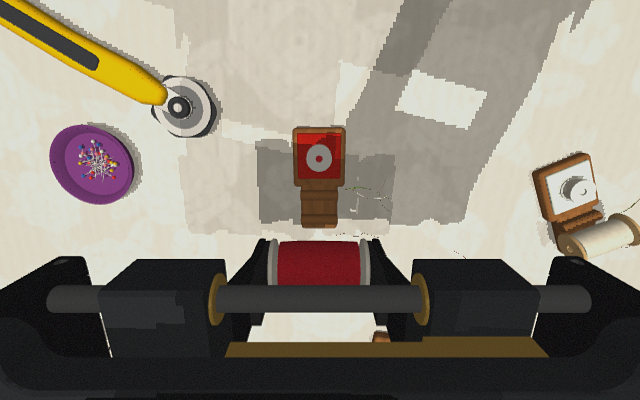

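The red spool (319,265) is straight over the empty red cradle (319,180), and cream sits in its cradle (600,235). Lower gently.

>>> move_arm([
  {"xyz":[0.5,0.5,25],"roll":0,"grip":40},
  {"xyz":[0,0,25],"roll":0,"grip":40},
  {"xyz":[0,0,16],"roll":0,"grip":40},
  {"xyz":[0,0,8],"roll":0,"grip":40},
  {"xyz":[0,0,0],"roll":0,"grip":40},
])

```text
time_s: 22.47
position: [0.487, 0.018, 0.0264]
tcp_rot: [[-0.998, -0.059, -0.003], [-0.059, 0.998, 0.001], [0.003, 0.001, -1.0]]
force: [0.7, 0.9, -1.1]
opening: 0.594
grasp_force: 30.0
```

>>> move_arm([
  {"xyz":[0,0,5],"roll":0,"grip":40},
  {"xyz":[0,0,4],"roll":0,"grip":40},
  {"xyz":[0,0,0],"roll":0,"grip":40},
  {"xyz":[0,0,0],"roll":0,"grip":40},
  {"xyz":[0,0,0],"roll":0,"grip":40},
])

```text
time_s: 22.88
position: [0.4877, 0.0175, 0.0196]
tcp_rot: [[-0.998, -0.059, 0.001], [-0.059, 0.998, -0.0], [-0.001, -0.0, -1.0]]
force: [0.6, 0.2, -0.1]
opening: 0.598
grasp_force: 30.0
```

>>> move_arm([
  {"xyz":[0,0,0],"roll":0,"grip":66},
  {"xyz":[0,0,0],"roll":0,"grip":80},
  {"xyz":[0,0,0],"roll":0,"grip":95},
  {"xyz":[0,0,0],"roll":0,"grip":95},
  {"xyz":[0,0,0],"roll":0,"grip":95},
])

```text
time_s: 23.3
position: [0.4874, 0.0176, 0.0191]
tcp_rot: [[-0.998, -0.059, 0.0], [-0.059, 0.998, -0.0], [-0.0, -0.0, -1.0]]
force: [0.2, 0.1, -0.3]
opening: 0.875
grasp_force: 0.0
```

>>> move_arm([
  {"xyz":[0,0,-10],"roll":0,"grip":100},
  {"xyz":[0,0,-25],"roll":0,"grip":100},
  {"xyz":[0,0,-35],"roll":0,"grip":100},
  {"xyz":[0,0,-35],"roll":0,"grip":100},
  {"xyz":[0,0,-35],"roll":0,"grip":100},
])

```text
time_s: 23.72
position: [0.4866, 0.0177, 0.1609]
tcp_rot: [[-0.998, -0.059, -0.001], [-0.059, 0.998, 0.0], [0.001, 0.0, -1.0]]
force: [0.5, -0.3, -0.4]
opening: 1.002
grasp_force: 0.0
```

>>> move_arm([
  {"xyz":[0,0,0],"roll":0,"grip":100},
  {"xyz":[0,0,0],"roll":0,"grip":100},
  {"xyz":[0,0,0],"roll":0,"grip":100},
])

```text
time_s: 23.97
position: [0.4868, 0.0177, 0.1594]
tcp_rot: [[-0.998, -0.059, 0.0], [-0.059, 0.998, -0.0], [-0.0, -0.0, -1.0]]
force: [-0.7, -0.9, -0.6]
opening: 1.0
grasp_force: 0.0
```

```bash
python3 look.py w15; python3 - 2>/dev/null <<'E'
from fit import *
p,W,K,T,s=load('w15')
for n,c in(('red',(489,17)),('cream',(498,253)),('blue',(645,-233))):
    try:print(n,spool(W,c))
    except Exception:print(n,'hidden')
print('red base',base(W,(468,16),lo=8))
cv2.imwrite('pics/side1.png',bot.capture('side')[0][100:360,150:550,::-1].repeat(2,0).repeat(2,1)[:600])
E
```

```text
23.9667 [0.48679282 0.01770503 0.15935234] 1.9802222257353328 [-1.10884814e+01  2.52368393e+01  1.05291791e+02 -7.94908723e-04
  4.94673947e+01 -1.04482426e+02]
red (1401, array([488.1,  17.8,  27.1,  52.2,   2.8]), array([485.4,  17.8,  43.9]), np.float64(47.14485981143035))
cream (1166, array([497.9, 252.4,  28. ,  46.8,  28. ]), array([494.8, 250.9,  41.4]), np.float64(45.81654671678723))
blue hidden
red base (2323, array([449.9,  15.2,  55.4,  44. ,   3.5]), array([447.6,  15.1,  14.6]))
```

View pics/side1.png

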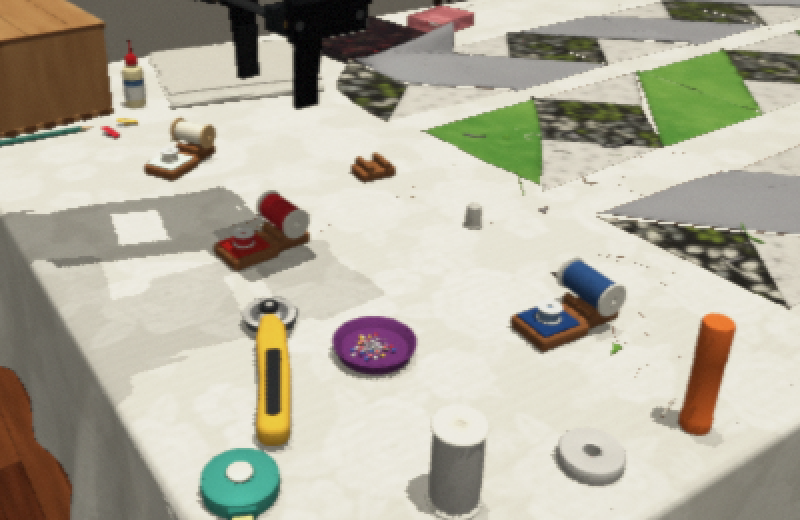

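All three spools lie in their own cradles: cream (192,135), red (283,213) and blue (592,287). The spare (372,168) is empty, and the dish and thimble have not moved.

```bash
python3 -c "
from rig import bot
print(bot.hand_in())"
```

```text
the job is handed in; nothing more can be done
None
```

The red, blue and cream spools each rest between the ribs of their own colour's cradle, within about 1 mm of the seat. The dish and thimble were left where they were, and the job was handed in at about 24 s; the hand-in gave no verdict.

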